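Stage the wooden village on its log rounds

TASK

Stand the four wooden houses upright on the four log rounds, each in the middle of its own round, so that all the roof ridges end up level: the tallest house on the lowest round, the next tallest on the next lowest, and so on to the smallest house on the highest round. Leave the rounds, the paint bottle and the little turned tree standing where they are, and knock none of these things over.

Things in the scene. Friction and masses are not known exactly. Their poses are not given: they have to be found in the camera images.
- house_small: the smallest of four plain unpainted wooden houses, solid blocks standing upright: 45 mm wide, 38 mm thick, 80 mm high to the ridge, 45 degree gable roof flush with the walls (eaves 57.5 mm up), small dark door on both faces, about 71 g. Origin: centre of its underside; x along the 38 mm thickness (square to the flat gable faces, which are flat and parallel right up to the ridge), y along the width and z up
- house_medium: the second smallest of four plain unpainted wooden houses, solid blocks standing upright: 55 mm wide, 38 mm thick, 100 mm high to the ridge, 45 degree gable roof flush with the walls (eaves 72.5 mm up), small dark door on both faces, about 108 g. Origin: centre of its underside; x along the 38 mm thickness (square to the flat gable faces, which are flat and parallel right up to the ridge), y along the width and z up
- house_large: the second tallest of four plain unpainted wooden houses, solid blocks standing upright: 65 mm wide, 38 mm thick, 120 mm high to the ridge, 45 degree gable roof flush with the walls (eaves 87.5 mm up), small dark door on both faces, about 154 g. Origin: centre of its underside; x along the 38 mm thickness (square to the flat gable faces, which are flat and parallel right up to the ridge), y along the width and z up
- house_tallest: the tallest of four plain unpainted wooden houses, solid blocks standing upright: 75 mm wide, 38 mm thick, 140 mm high to the ridge, 45 degree gable roof flush with the walls (eaves 102.5 mm up), small dark door on both faces, about 207 g. Origin: centre of its underside; x along the 38 mm thickness (square to the flat gable faces, which are flat and parallel right up to the ridge), y along the width and z up
- round_high: the highest (and narrowest) of four loose log rounds (sawn slices of a branch, dark bark side, pale flat top with growth rings): 90 mm diameter, 75 mm high. Origin: centre of its underside, so its top is 75 mm above; z up
- round_upper: the second highest of four loose log rounds (sawn slices of a branch, dark bark side, pale flat top with growth rings): 100 mm diameter, 55 mm high. Origin: centre of its underside, so its top is 55 mm above; z up
- round_lower: the second lowest of four loose log rounds (sawn slices of a branch, dark bark side, pale flat top with growth rings): 110 mm diameter, 35 mm high. Origin: centre of its underside, so its top is 35 mm above; z up
- round_low: the lowest (and widest) of four loose log rounds (sawn slices of a branch, dark bark side, pale flat top with growth rings): 120 mm diameter, 15 mm high. Origin: centre of its underside, so its top is 15 mm above; z up
- paint_bottle: bystander: black squeeze bottle of paint with a white cap, 42 mm diameter, 105 mm high, standing loose among the houses and rounds. Origin: centre of its underside, z up
- turned_tree: bystander: small turned tree of the same pale wood, round in plan, 52 mm across, 100 mm high, pointed, standing loose among the houses and rounds; not a house. Origin: centre of its underside, z up
Mind the look-alikes: they are no part of the job. Leave any turquoise look-alike of the house_tallest alone.

How it is judged:
By the outcome, as a careful person would: the job done as asked, in the order asked, and still so for the second after the job is handed in, with the robot touching nothing.
It also fails if it takes over 125 s, if anything falls off the work surface, if the arm or the gripper's body presses on something with over 40 N, if the wrist force passes 120 N, or if a joint passes its speed limit or range.

ROBOT

A 6-joint arm with a two-finger parallel gripper is mounted at the origin on the work surface. World frame = base frame: x ahead of the robot, y to its left, z up, the work surface at z = 0. Lengths are in m, angles in rad, forces in N, time in s.
With the tool pointing down it reaches from about 0.325 to 0.9 m from the base axis. Payload 6.1 kg.
Tool frame: the origin (TCP) lies on the centre line of the jaws, within the pads' length; the fingertips stand 14 mm ahead of it and the grasp point (between the pads) lies 5 mm behind it; z points along the fingers, x is the direction in which the jaws open and shut, and the axes are right-handed (so a half turn about z gives the same grasp; the last joint's range is limited). The gripper opens to 85 mm and grips with 20 to 120 N. Pads are 22 mm wide; open, the fingers measure 114 mm over their backs; the gripper's body (76 mm by 85 mm) begins 54 mm behind the grasp point. The pads swing forward as they close: fully open they stand 13 mm farther back than shut.
Start: joints at [-1.289, 0.22, 1.526, -0, 1.395, -0.126], TCP at [0.248, -0.574, 0.245] pointing down, gripper open.
Joint ranges: [-2.98, 2.98], [-0.91, 2.08], [0.09, 2.57], [-1.24, 4.39], [0.2, 2.65], [-2.68, 2.68]. Speed limits (rad/s): [2.57, 2.57, 3.01, 3.14, 3.14, 3.14].

INTERFACE

Orientations are given as a unit quaternion [w, x, y, z].
In Python, from plant import ctrl, kinematics, imaging gives the robot as it stands. Calls block until the motion is done:
- ctrl.reach(position, orientation): joint-space move of the TCP to a pose.
- ctrl.move_linear(position, attitude=None, feed=0.15): straight line of the TCP; attitude=None keeps the orientation; feed is the mean speed in m/s.
- ctrl.move_j(angles): joint-space move.
- ctrl.gripper_open() and ctrl.gripper_close(): open the fingers fully, or close them until they stop; the grip force is fixed at half the most.
- ctrl.dwell(seconds).
- kinematics.inverse_kinematics(position, orientation): joint angles nearest the present ones, or None.
- imaging.get_image(name): name is "scene" or "top"; returns a dict with "pixels" (420x560x3 uint8, red, green, blue), "fx", "fy", "cx", "cy" (pixels), "xyz" and "attitude" of the camera in the world. Camera axes: x right, y down, z forward; pixel columns grow to the right and rows downward; lengths in m; the calibration is good to about 2 mm. A picture is of the moment at which its call begins. There is no depth.
A pose or a line that the arm cannot do raises ctrl.MotionError and nothing moves.
- ctrl.close_job(): hands the job in, once; it reports no verdict.
Readings, each from a call of its own:
- ctrl.read_clock(): time.
- ctrl.read_q(): joint angles.
- ctrl.read_dq(): joint speeds.
- ctrl.read_tau(): joint torques, N m.
- ctrl.read_ee_pos(): TCP position.
- ctrl.read_tool_rot(): TCP orientation.
- ctrl.read_force(): force on the tool from outside, world axes, zero at the start.
- ctrl.read_moment(): the same for the moment, N m.
- ctrl.read_finger_gap(): opening from 0.0 (shut) to 1.0 (fully open).
Only numpy, scipy, OpenCV 4.12 (cv2) and the standard library are available. Lean on these libraries where they do the work, as an engineer would, in place of code of your own. Each camera call takes 0.05 s, during which the arm holds its last target.

## Working session

There is one attempt and no reset: what is moved stays moved. The work goes in short steps, each a Python script; the robot and the scene stay as the last script left them, time stands still between calls to the robot, and variables do not carry over. Pictures are saved under pics/ and viewed, and the job is handed in when it is done.

```bash
ls; mkdir -p pics
python3 - <<'E'
from plant import ctrl, kinematics, imaging
import cv2
for n in("scene","top"):
    d=imaging.get_image(n); cv2.imwrite(f"pics/{n}0.png",d["pixels"][:,:,::-1])
    print(n,{k:v for k,v in d.items() if k!="pixels"})
print(ctrl.read_clock(),ctrl.read_tool_rot(),ctrl.read_force())
E
```

```text
pics
scene {'fx': 417.15272660858943, 'fy': 417.15272660858943, 'cx': 276.59752820287906, 'cy': 211.3204829951053, 'xyz': array([ 1.364208  , -0.01866006,  0.96894594]), 'attitude': array([-0.26179221,  0.69610283,  0.62322416, -0.24186224])}
top {'fx': 438.5616847665279, 'fy': 438.5616847665279, 'cx': 281.752483025922, 'cy': 211.38463703006533, 'xyz': array([0.43721264, 0.04843633, 1.16377559]), 'attitude': array([-0.03134294,  0.70626579, -0.7057175 ,  0.04657323])}
0.1 [-5.60849452e-04  8.35645135e-01 -5.49269015e-01 -6.65261384e-04] [-0.36468781  0.83458418 -0.31809834]
```

View pics/scene0.png

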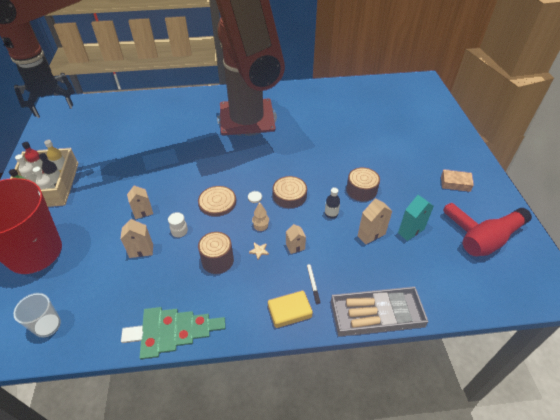

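View pics/top0.png

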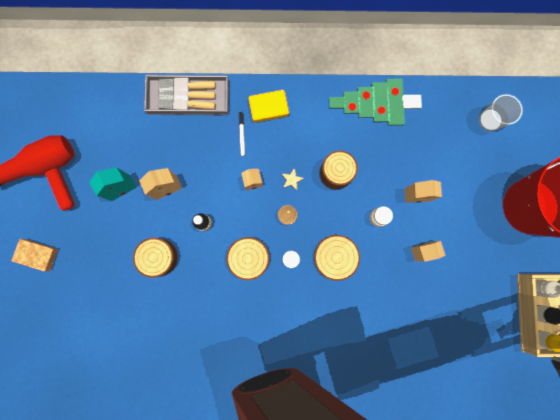

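The pictures show four houses. In the top view the one beside the turquoise look-alike is at (160,183), with the others at (252,179), (424,191) and (428,251). The four rounds are at (339,168), (155,257), (248,258) and (337,257), the bottle is at (201,222) and the tree at (288,214). Next I'll zoom in and measure.

```bash
cat > h.py <<'E'
import numpy as np, cv2
from scipy.spatial.transform import Rotation as R
from plant import ctrl, kinematics, imaging
def cam(n):
    d=imaging.get_image(n); q=d["attitude"]; d["R"]=R.from_quat([q[1],q[2],q[3],q[0]]).as_matrix(); return d
def proj(d,P):
    p=(np.atleast_2d(P)-d["xyz"])@d["R"]
    return np.c_[d["fx"]*p[:,0]/p[:,2]+d["cx"], d["fy"]*p[:,1]/p[:,2]+d["cy"]]
def unproj(d,u,v,z):
    r=d["R"]@np.array([(u-d["cx"])/d["fx"],(v-d["cy"])/d["fy"],1]); return d["xyz"]+r*(z-d["xyz"][2])/r[2]
E
python3 - <<'E'
from h import *
t=cam("top");s=cam("scene")
cv2.imwrite("pics/t_a.png",cv2.resize(t["pixels"][140:290,80:280,::-1],None,fx=4,fy=4,interpolation=cv2.INTER_CUBIC))
cv2.imwrite("pics/t_b.png",cv2.resize(t["pixels"][140:290,270:470,::-1],None,fx=4,fy=4,interpolation=cv2.INTER_CUBIC))
cv2.imwrite("pics/s_a.png",cv2.resize(s["pixels"][150:300,100:300,::-1],None,fx=4,fy=4,interpolation=cv2.INTER_CUBIC))
cv2.imwrite("pics/s_b.png",cv2.resize(s["pixels"][150:300,270:470,::-1],None,fx=4,fy=4,interpolation=cv2.INTER_CUBIC))
E
```

```text
(no output)
```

View pics/t_a.png

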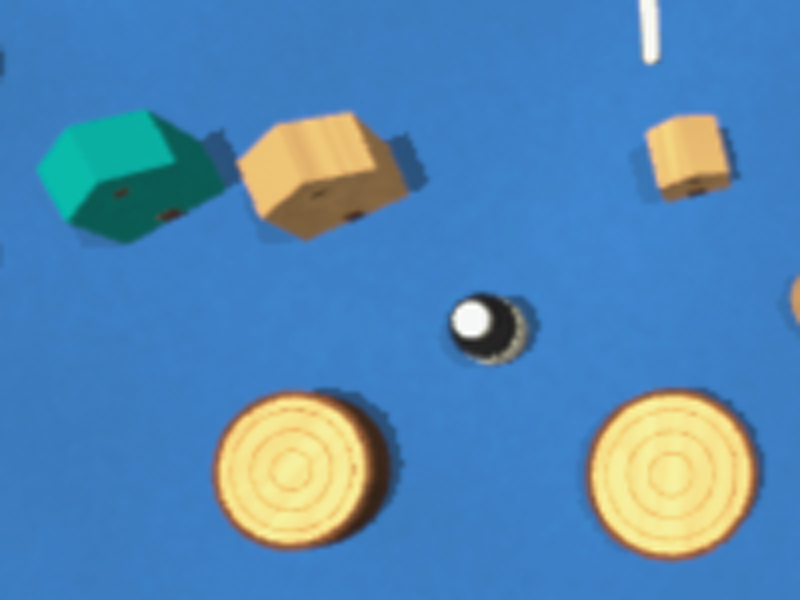

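View pics/t_b.png

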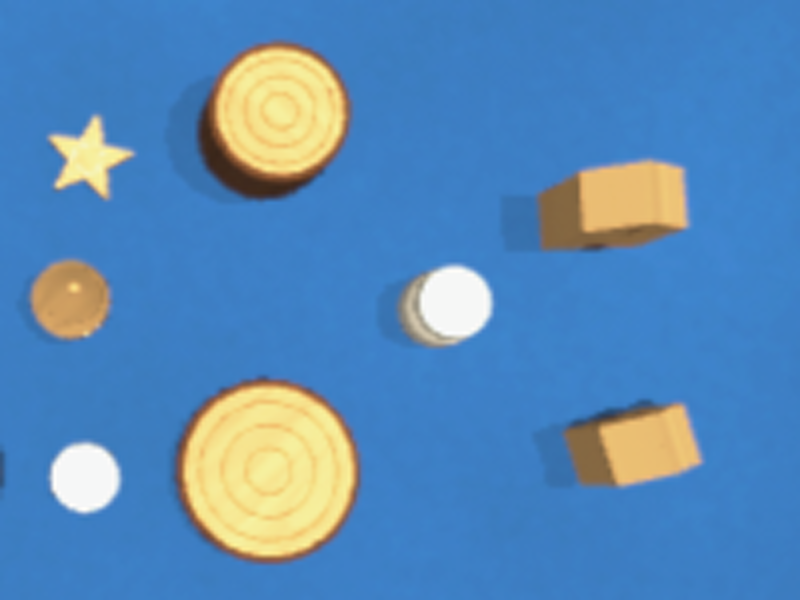

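View pics/s_a.png

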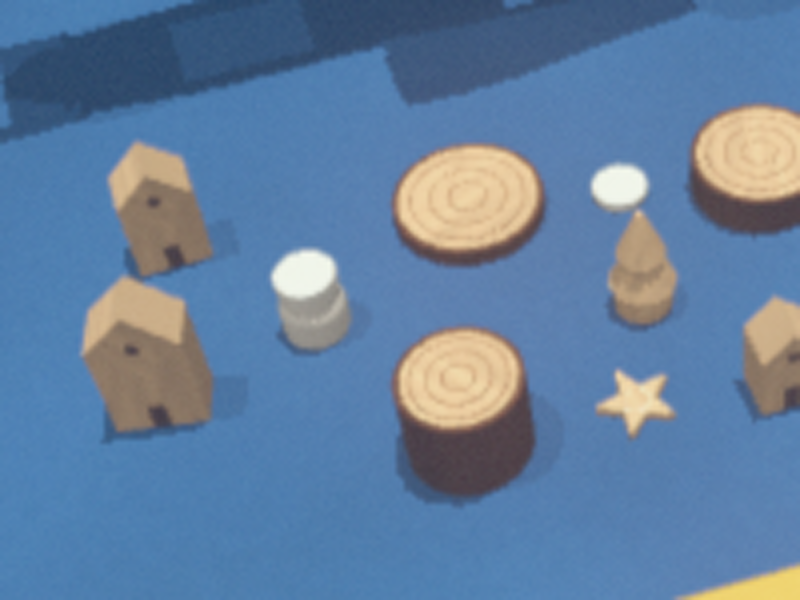

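View pics/s_b.png

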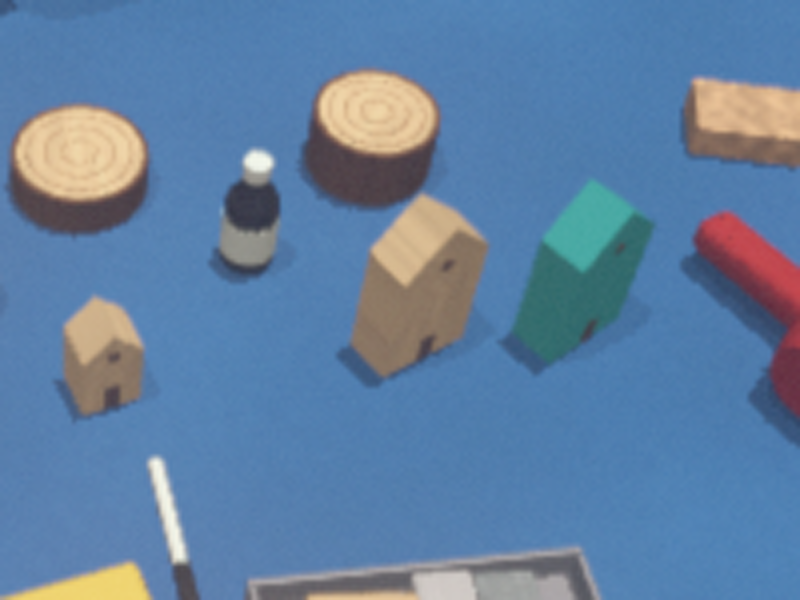

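```bash
cat >> h.py <<'E'
from scipy.optimize import minimize
DIM={'small':(.045,.08),'medium':(.055,.1),'large':(.065,.12),'tallest':(.075,.14)}
RD={'high':(.09,.075),'upper':(.1,.055),'lower':(.11,.035),'low':(.12,.015)}
def hverts(n,x,y,a,z0=0):
    w,h=DIM[n];e=h-w/2;V=[]
    for sx in(-.019,.019):
        for yy,z in((-w/2,0),(w/2,0),(w/2,e),(0,h),(-w/2,e)): V.append((sx,yy,z))
    V=np.array(V);c,s=np.cos(a),np.sin(a)
    return np.c_[x+c*V[:,0]-s*V[:,1],y+s*V[:,0]+c*V[:,1],V[:,2]+z0]
def rverts(n,x,y):
    D,h=RD[n];t=np.linspace(0,2*np.pi,60)
    return np.vstack([np.c_[x+D/2*np.cos(t),y+D/2*np.sin(t),0*t+z] for z in(0,h)])
K=8
def mask(d):
    p=d["pixels"].astype(float); m=cv2.resize(p[:,:,0]-p[:,:,2],None,fx=K,fy=K,interpolation=cv2.INTER_LINEAR)
    return m
def fit(ds,verts,p0,thr=-25,pad=30):
    # crops around guess
    items=[]
    for d in ds:
        c=proj(d,verts(*p0)); lo=np.maximum(np.floor(c.min(0)-pad/4).astype(int),0); hi=np.ceil(c.max(0)+pad/4).astype(int)
        m=d["pixels"][lo[1]:hi[1],lo[0]:hi[0]].astype(np.float32); m=m[:,:,0]-m[:,:,2]
        m=cv2.resize(m,None,fx=K,fy=K,interpolation=cv2.INTER_LINEAR)>thr
        items.append((d,lo,m.astype(np.uint8)))
    def cost(p,full=False):
        t=[]
        for d,lo,m in items:
            c=(proj(d,verts(*p))-lo+.5)*K-.5
            hu=cv2.convexHull(np.round(c*16).astype(np.int32)); im=np.zeros_like(m); cv2.fillConvexPoly(im,hu,1,shift=4)
            t.append(1-(im&m).sum()/max((im|m).sum(),1))
        return t if full else sum(t)
    best=None
    for da in ((0,) if len(p0)==2 else (-.5,-.25,0,.25,.5)):
        q=np.array(p0,float)
        if len(q)>2:q[2]+=da
        st=np.vstack([q]+[q+.01*np.eye(len(q))[i]*(1 if i<2 else 20) for i in range(len(q))])
        r=minimize(cost,q,method='Nelder-Mead',options=dict(initial_simplex=st,xatol=1e-5,fatol=1e-5))
        if best is None or r.fun<best.fun: best=r
    return best.x,cost(best.x,True)
E
cat > meas.py <<'E'
from h import *
t=cam("top");s=cam("scene")
hp={'tallest':(162,185),'small':(252,180),'large':(424,192),'medium':(428,252)}
rp={'high':(339,168),'upper':(154,257),'lower':(248,258),'low':(337,257)}
a0={'tallest':-.4,'small':.2,'large':0.1,'medium':0.2}
for n,(u,v) in hp.items():
    g=unproj(t,u,v,DIM[n][1]*.6)
    for ds in([t],[s],[t,s]):
        p,c=fit(ds,lambda x,y,a:hverts(n,x,y,a),(g[0],g[1],a0[n]))
        print(n,np.round(p,4),np.round(c,3))
for n,(u,v) in rp.items():
    g=unproj(t,u,v,RD[n][1])
    for ds in([t],[s],[t,s]):
        p,c=fit(ds,lambda x,y:rverts(n,x,y),g[:2]); print(n,np.round(p,4),np.round(c,3))
for nm,u,v,z in(('bottle',198,220,.1),('tree',288,212,.1),('jar',382,215,.06),('disc',291,259,.01),('turq',112,181,.1)): print(nm,unproj(t,u,v,z).round(3))
E
python3 meas.py
```

```text
tallest [0.6295 0.3327 0.4273] [0.016]
tallest [0.6257 0.3314 0.4253] [0.261]
tallest [0.6295 0.3321 0.4254] [0.02  0.305]
small [0.6473 0.1026 0.2459] [0.051]
small [0.6434 0.1018 0.2147] [0.026]
small [0.6471 0.1018 0.2389] [0.057 0.091]
large [ 0.6127 -0.3408  0.043 ] [0.013]
large [ 0.6087 -0.3416  0.0589] [0.144]
large [ 0.6125 -0.3406  0.0455] [0.015 0.185]
medium [ 0.4601 -0.3511  0.2743] [0.027]
medium [ 0.4565 -0.3521  0.2793] [0.155]
medium [ 0.4598 -0.3512  0.2754] [0.029 0.185]
high [ 0.6705 -0.1217] [0.036]
high [ 0.667  -0.1226] [0.022]
high [ 0.6697 -0.1218] [0.043 0.055]
upper [0.4446 0.3473] [0.022]
upper [0.4413 0.3467] [0.197]
upper [0.444  0.3472] [0.026 0.22 ]
lower [0.4421 0.1116] [0.008]
lower [0.4379 0.1109] [0.044]
lower [0.4416 0.1115] [0.012 0.088]
low [ 0.4443 -0.1201] [0.013]
low [ 0.4402 -0.121 ] [0.015]
low [ 0.4434 -0.1205] [0.024 0.059]
bottle [0.534 0.229 0.1  ]
tree [0.554 0.01  0.1  ]
jar [ 0.551 -0.23   0.06 ]
disc [ 0.44  -0.001  0.01 ]
turq [0.629 0.44  0.1  ]
```

Each camera fits each object well. The two cameras differ by a steady 4 mm in x, so I'll use the midpoint. Next I'll check reachability, then move the tallest house.

```bash
cat > job.py <<'E'
from h import *
H={'tallest':(.6277,.3322,.4265),'small':(.6455,.102,.235),'large':(.6107,-.3411,.048),'medium':(.4584,-.3515,.276)}
RR={'high':(.6687,-.1221),'upper':(.443,.347),'lower':(.440,.1113),'low':(.4423,-.1205)}
G={'tallest':.105,'large':.087,'medium':.068,'small':.048}
TO={'tallest':'low','large':'lower','medium':'upper','small':'high'}
def quat(a): return np.array([0,np.cos(a/2),np.sin(a/2),0])
def poses(n):
    x,y,a=H[n]; r=TO[n]; X,Y=RR[r]; zt=G[n]-.005; h=RD[r][1]; q=quat(a); zc=zt+.185
    return q,(x,y,zc),(x,y,zt),(X,Y,zc),(X,Y,zt+h+.0008)
def L(p,feed=.25,q=None): ctrl.move_linear(np.array(p),q,feed)
def st(m): print(m,round(ctrl.read_clock(),1),ctrl.read_ee_pos().round(4),'F',ctrl.read_force().round(1),'gap',round(float(ctrl.read_finger_gap()),3),flush=True)
def pick(n):
    q,a,b,c,d=poses(n)
    p=ctrl.read_ee_pos(); zc=max(p[2],a[2],.26)
    if p[2]<zc-.005: L((p[0],p[1],zc))
    try: L((a[0],a[1],zc),.3,q)
    except ctrl.MotionError as e: print('reach',e); ctrl.reach(np.array([a[0],a[1],zc]),q)
    L((b[0],b[1],b[2]+.05),.25); L(b,.1); st('at'); ctrl.gripper_close(); st('grip')
def carry(n):
    q,a,b,c,d=poses(n)
    L((b[0],b[1],b[2]+.03),.06); L(a,.2); st('lift'); L(c,.22); L((d[0],d[1],d[2]+.03),.2)
    L((d[0],d[1],d[2]+.004),.08); st('above')
def place(n):
    q,a,b,c,d=poses(n)
    L(d,.02); st('down'); ctrl.gripper_open(); ctrl.dwell(.2); st('open'); L((d[0],d[1],d[2]+.02),.06); L(c,.2); st('clear')
E
python3 - <<'E'
from job import *
for n in H:
    q,*P=poses(n)
    for p in P:
        s=kinematics.inverse_kinematics(np.array(p),q); print(n,np.round(p,3),None if s is None else np.round(s,2))
pick('tallest')
t=cam('top');s=cam('scene')
for k,d in(('t',t),('s',s)): cv2.imwrite(f'pics/g1{k}.png',d['pixels'][:,:,::-1])
E
```

```text
tallest [0.628 0.332 0.285] [ 0.38  0.4   1.22 -0.    1.51 -0.05]
tallest [0.628 0.332 0.1  ] [ 0.38  0.54  1.39 -0.    1.21 -0.05]
tallest [ 0.442 -0.12   0.285] [-0.44 -0.21  1.89 -0.    1.47 -0.86]
tallest [ 0.442 -0.12   0.116] [-0.44 -0.04  2.07 -0.    1.12 -0.86]
small [0.646 0.102 0.228] [ 0.04  0.3   1.46 -0.    1.38 -0.2 ]
small [0.646 0.102 0.043] [ 0.04  0.49  1.58 -0.    1.07 -0.2 ]
small [ 0.669 -0.122  0.228] [-0.3   0.36  1.39 -0.    1.39 -0.53]
small [ 0.669 -0.122  0.119] [-0.3   0.46  1.48 -0.    1.21 -0.53]
large [ 0.611 -0.341  0.267] [-0.62  0.39  1.28 -0.    1.47 -0.67]
large [ 0.611 -0.341  0.082] [-0.62  0.54  1.43 -0.    1.17 -0.67]
large [0.44  0.111 0.267] [ 0.07 -0.22  1.92 -0.    1.43  0.03]
large [0.44  0.111 0.118] [ 0.07 -0.06  2.08 -0.    1.12  0.03]
medium [ 0.458 -0.352  0.248] [-0.79  0.11  1.65 -0.    1.39 -1.07]
medium [ 0.458 -0.352  0.063] [-0.79  0.31  1.79 -0.    1.04 -1.07]
medium [0.443 0.347 0.248] [ 0.52  0.07  1.69 -0.    1.38  0.25]
medium [0.443 0.347 0.119] [ 0.52  0.2   1.8  -0.    1.14  0.25]
at 5.4 [0.6275 0.3321 0.0994] F [-0.6  0.2  0.7] gap 1.003
grip 5.9 [0.6282 0.3324 0.1008] F [-0.7 -0.3  2.9] gap 0.436
```

View pics/g1s.png

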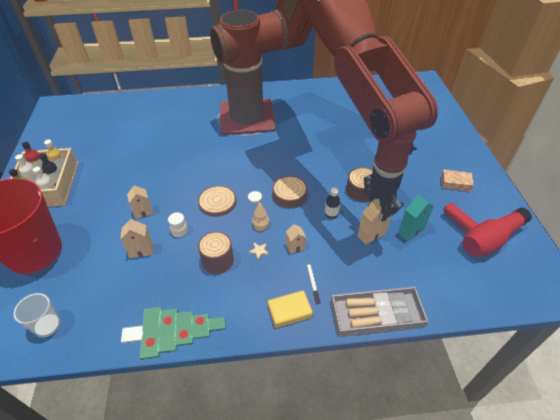

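Run:
```python
from job import *
carry('tallest')
for k in('top','scene'):
    d=cam(k); cv2.imwrite(f'pics/c1{k}.png',cv2.resize(d['pixels'][100:310,200:480,::-1] if k=='top' else d['pixels'][110:320,100:380,::-1],None,fx=2.5,fy=2.5))
```

```text
lift 7.5 [0.6269 0.3319 0.2829] F [ 0.  -0.1 -3.4] gap 0.437
above 11.2 [ 0.4422 -0.1205  0.1197] F [ 0.8  0.5 -2.9] gap 0.437
```

View pics/c1scene.png

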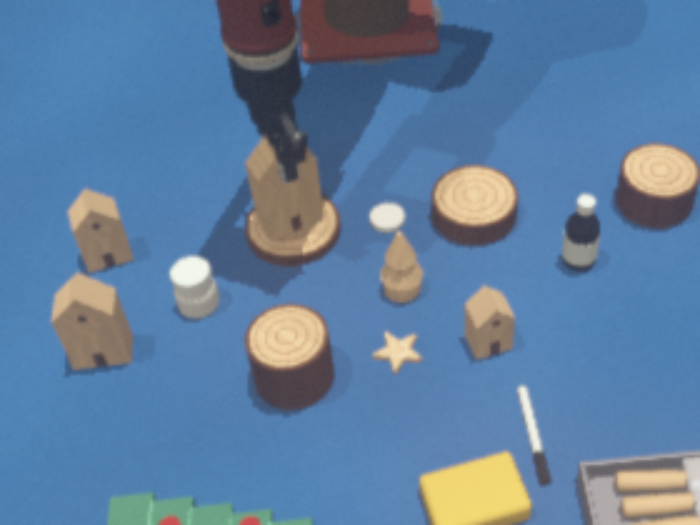

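The scene shots show the tallest house held upright over the low round, which is at (292,225) in the crop. Now I'll set it down and check.

```bash
cat > chk.py <<'E'
from job import *
def chk(n,tag,a=None):
    r=TO[n]; h=RD[r][1]
    for k in('top','scene'):
        d=cam(k)
        # tighter: thr; joint hull would merge with wood round -> fit edges visually
        im=cv2.resize(d['pixels'],None,fx=4,fy=4,interpolation=cv2.INTER_CUBIC)[:,:,::-1].copy()
        off=np.array({'top':(-.0,0),'scene':(0,0)}[k])
        dx=.002 if k=='top' else -.002
        X,Y=RR[r]; aa=H[n][2] if a is None else a
        V=hverts(n,X+dx,Y,aa,h); c=((proj(d,V)+.5)*4-.5).round().astype(int)
        for i in range(5):
            for o in(0,5): cv2.line(im,tuple(c[o+i].tolist()),tuple(c[o+(i+1)%5].tolist()),(255,0,255),1)
            cv2.line(im,tuple(c[i].tolist()),tuple(c[i+5].tolist()),(255,0,255),1)
        rv=((proj(d,rverts(r,X+dx,Y)[60:])+.5)*4-.5).round().astype(int); cv2.polylines(im,[rv],True,(0,255,255),1)
        m=np.vstack([c,rv]).mean(0).astype(int); x0=max(m[0]-150,0);y0=max(m[1]-150,0)
        cv2.imwrite(f'pics/{tag}_{k}.png',cv2.resize(im[y0:y0+300,x0:x0+300],None,fx=1.3,fy=1.3))
    cv2.imwrite(f'pics/{tag}.png',np.hstack([cv2.imread(f'pics/{tag}_{k}.png') for k in('top','scene')]))
E
python3 - <<'E'
from chk import *
place('tallest')
p=ctrl.read_ee_pos(); q,a,*_=poses('large')
L((.56,-.34,.285),.25,q)
chk('tallest','p1')
E
```

```text
down 11.7 [ 0.4423 -0.1205  0.1158] F [-0.2  0.  -2.7] gap 0.439
open 12.4 [ 0.4423 -0.1205  0.1158] F [ 0.4 -0.1  0.1] gap 0.999
clear 13.8 [ 0.4416 -0.1202  0.2835] F [ 0.1  0.1 -0.5] gap 1.001
```

View pics/p1.png

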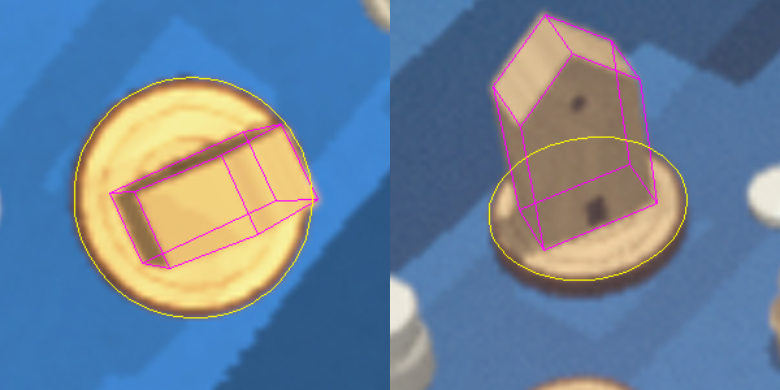

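The overlay fits within about 1 mm in both views, so the house stands upright and centred on the low round. Next is the large house.

Run:
```python
from chk import *
pick('large'); carry('large')
for k in('scene',):
    d=cam(k); cv2.imwrite(f'pics/c2{k}.png',cv2.resize(d['pixels'][110:320,100:380,::-1],None,fx=2.5,fy=2.5))
```

```text
at 16.8 [ 0.6105 -0.341   0.0814] F [-0.7  0.1  0.5] gap 0.997
grip 17.3 [ 0.6112 -0.3414  0.0829] F [-0.  -0.1  2.6] gap 0.435
lift 18.9 [ 0.61   -0.3406  0.265 ] F [-0.8  0.3 -1.3] gap 0.441
above 22.4 [0.44   0.1113 0.1219] F [ 0.3 -0.2 -0.6] gap 0.436
```

View pics/c2scene.png

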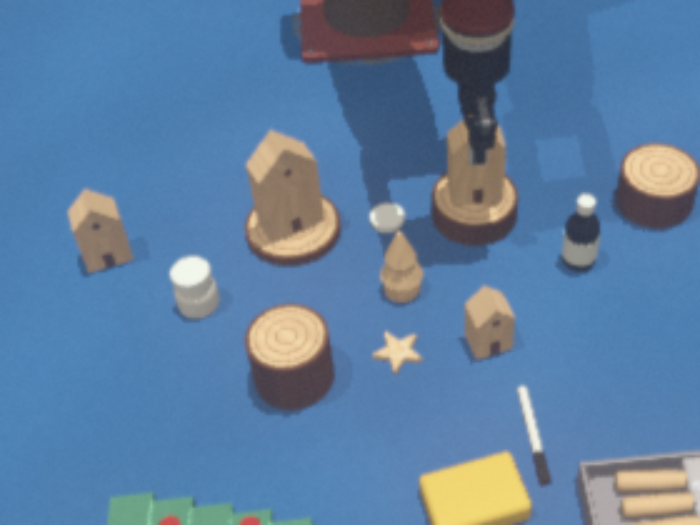

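The large house is held upright over round_lower, at (475,200) in the crop. I'll place it, then pick up the medium one.

Run:
```python
from chk import *
place('large')
L((.44,-.05,.31),.25,quat(.1)); L((.46,-.33,.285),.25,quat(H['medium'][2]))
chk('large','p2')
pick('medium'); carry('medium')
d=cam('scene'); cv2.imwrite('pics/c3scene.png',cv2.resize(d['pixels'][110:320,130:410,::-1],None,fx=2.5,fy=2.5))
```

```text
down 22.8 [0.44   0.1113 0.1178] F [ 0.4  0.5 -1.6] gap 0.437
open 23.6 [0.44   0.1113 0.1178] F [ 0.1 -0.3 -0.4] gap 0.997
clear 24.9 [0.4393 0.1112 0.2655] F [-0.6  0.1 -0.5] gap 1.002
at 28.8 [ 0.4587 -0.3518  0.0634] F [ 0.1 -0.7  0.3] gap 1.0
grip 29.3 [ 0.4588 -0.3518  0.0637] F [-0.4  0.7  3.8] gap 0.435
lift 30.9 [ 0.4578 -0.3509  0.2463] F [ 0.4  0.7 -1. ] gap 0.437
above 35.3 [0.4426 0.3468 0.1222] F [-0.9  0.1 -0.9] gap 0.44
```

View pics/p2.png

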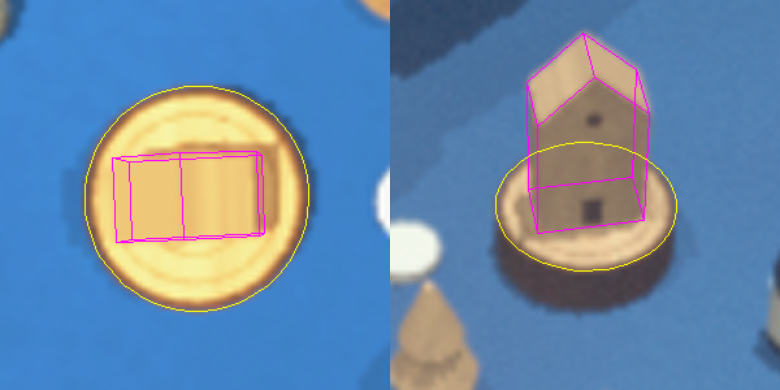

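View pics/c3scene.png

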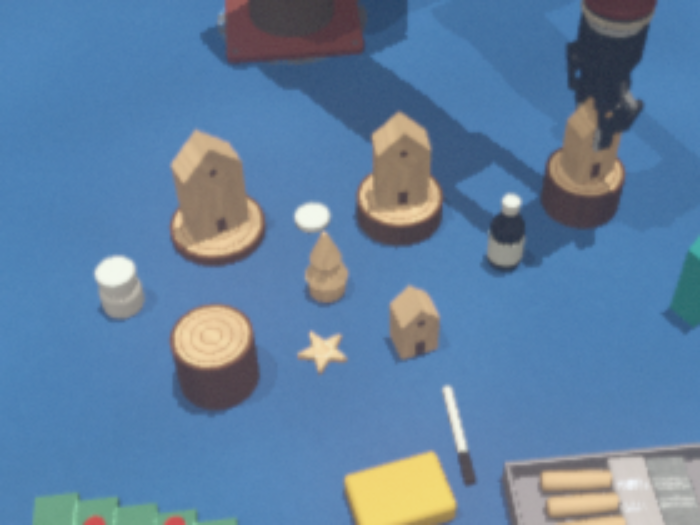

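The large house is within about 1 mm of its overlay. The medium one is held over round_upper at (583,175), so I'll place it and then pick up the small one.

Run:
```python
from chk import *
place('medium')
L((.6,.12,.26),.25,quat(H['small'][2]))
chk('medium','p3')
pick('small'); carry('small')
d=cam('scene'); cv2.imwrite('pics/c4scene.png',cv2.resize(d['pixels'][110:320,130:410,::-1],None,fx=2.5,fy=2.5))
```

```text
down 35.7 [0.443  0.347  0.1188] F [-0.4 -0.6 -1.3] gap 0.437
open 36.5 [0.443  0.347  0.1188] F [ 0.3  0.4 -0.1] gap 1.0
clear 37.6 [0.4424 0.3466 0.2466] F [-1.1 -0.8 -0.4] gap 0.996
at 40.8 [0.6455 0.102  0.0428] F [ 0.7 -0.4 -0.4] gap 0.998
grip 41.3 [0.6461 0.102  0.0438] F [-0.6  0.3  3. ] gap 0.439
lift 42.9 [0.6446 0.1019 0.2262] F [ 0.1  0.6 -1.4] gap 0.436
above 45.0 [ 0.6682 -0.122   0.122 ] F [ 1.3 -0.1 -1.6] gap 0.442
```

View pics/p3.png

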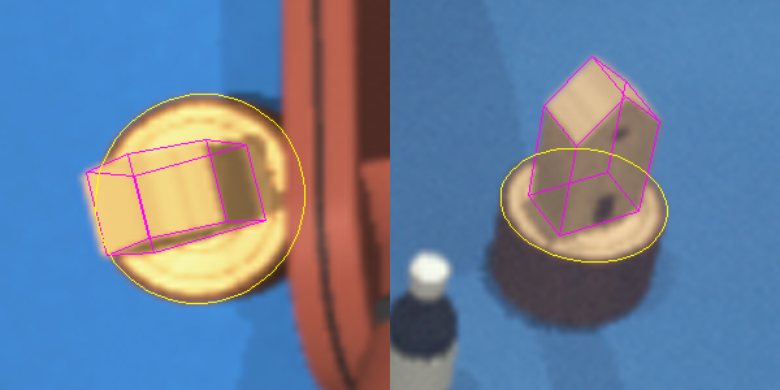

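View pics/c4scene.png

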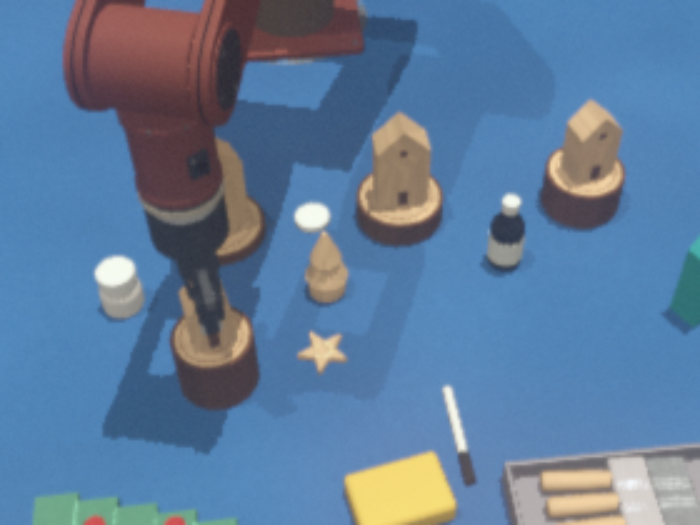

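The medium house fits its overlay, and the small one is held over round_high at (213,345). I'll place it, move the arm clear and do the final check.

Run:
```python
from chk import *
place('small')
p=ctrl.read_ee_pos()
L((p[0],p[1],.30),.2)
L((.45,-.33,.32),.25); 
q=quat(-1.0)
try: L((.27,-.55,.32),.25,q)
except ctrl.MotionError as e: print(e)
for n in TO: chk(n,'f_'+n)
cv2.imwrite('pics/fin.png',np.vstack([np.hstack([cv2.imread(f'pics/f_{n}.png') for n in r]) for r in (('tallest','large'),('medium','small'))])[::1,::1])
im=cv2.imread('pics/fin.png'); cv2.imwrite('pics/fin.png',cv2.resize(im,(800,400)))
for k in('top','scene'): cv2.imwrite(f'pics/f_{k}.png',cam(k)['pixels'][:,:,::-1])
st('end')
t=cam('top');s=cam('scene')
H0=None
```

```text
down 45.5 [ 0.6688 -0.1221  0.1189] F [ 0.5 -1.1 -1. ] gap 0.438
open 46.2 [ 0.6687 -0.1221  0.1188] F [ 0.3 -0.4 -0.4] gap 1.001
clear 47.3 [ 0.6682 -0.122   0.2269] F [-0.7 -0.  -1.4] gap 1.002
end 51.0 [ 0.2701 -0.5499  0.32  ] F [-0.3  0.3 -0.4] gap 1.002
```

View pics/fin.png

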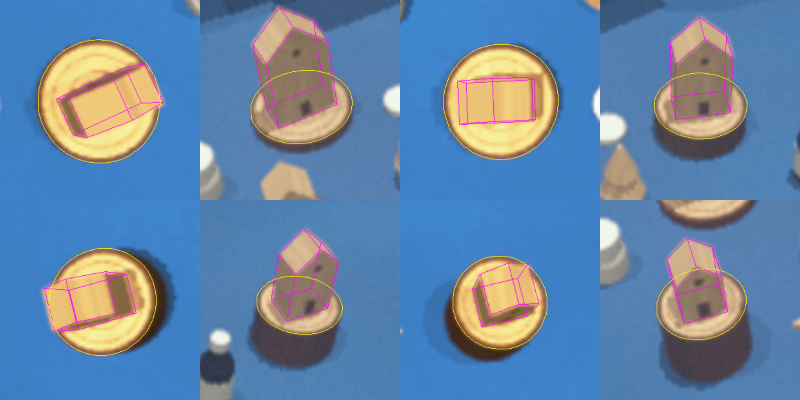

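View pics/f_top.png

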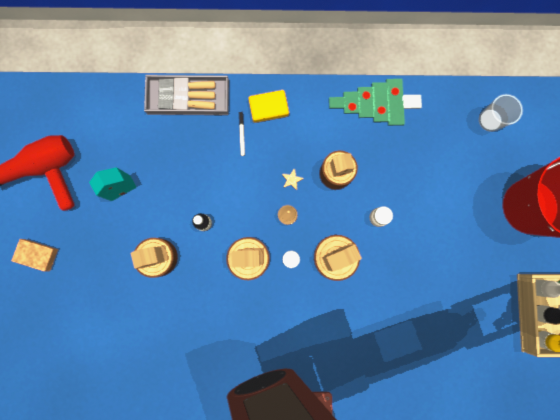

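View pics/f_scene.png

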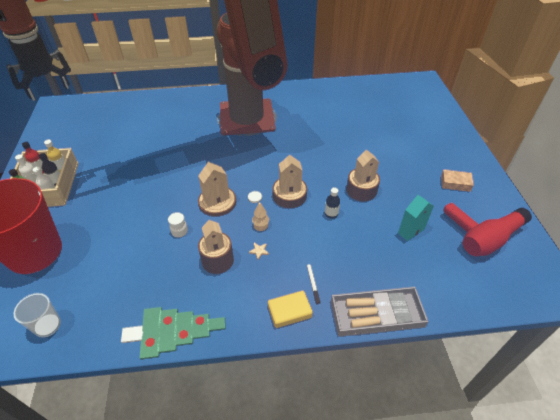

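View pics/f_small.png

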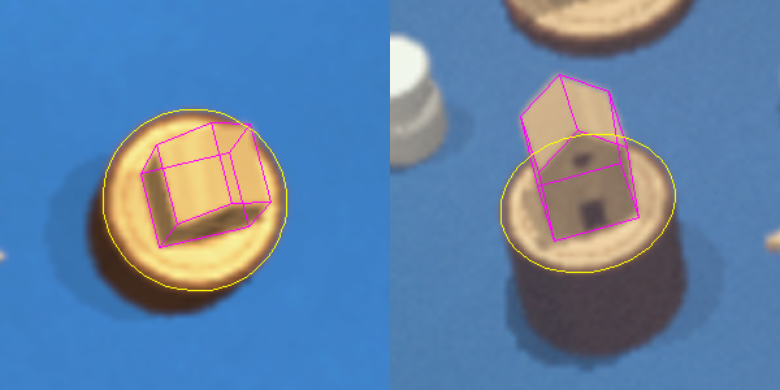

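All four houses match their overlays. The rounds, the bottle at (201,222), the tree at (288,214) and the turquoise house are where they were at the start.

```bash
python3 -c "
from plant import ctrl
ctrl.close_job(); print(ctrl.read_clock())"
```

```text
the job is handed in; nothing more can be done
the job is handed in; nothing more can be done
```

All four houses now stand upright, each in the middle of its own round, and I handed the job in at about 51 s on the robot's clock, well inside 125 s. I placed them in order: tallest on round_low, large on round_lower, medium on round_upper and small on round_high. By the given sizes every ridge is about 155 mm up.

- **Placement:** the last pictures from both cameras match the intended poses to within about 1 mm by eye. The rounds, bottle, tree and turquoise look-alike are where they started.
- **Forces:** wrist force readings stayed under about 4 N. I read it at the main steps rather than continuously.
- **Disagreement:** the two cameras differed by a steady 4 mm in x, which fits the stated 2 mm calibration error. I used the midpoint, so absolute positions carry about 2 mm of doubt.

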